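# Pin the vessel holder, then set a vessel cap to its venting quarter turn

## Robot

A 6-joint arm with a two-finger parallel gripper is mounted at the origin on the work surface. World frame = base frame: x ahead of the robot, y to its left, z up, the work surface at z = 0. Lengths are in m, angles in rad, forces in N, time in s.
With the tool pointing down it reaches from about 0.25 to 0.775 m from the base axis. Payload 4 kg.
Tool frame: the origin (TCP) lies between the finger pads, 19 mm behind the fingertips; this is the grasp point; z points along the fingers, y is the line along which they close (so a half turn about z gives the same grasp; the last joint's range is limited). The gripper opens to 94 mm and grips with 3 to 60 N. Pads are 16 mm wide; open, the fingers measure 119 mm over their backs; the gripper's body (75 mm by 177 mm) begins 78 mm behind the grasp point.
Start: joints at [1.024, 0.087, 1.371, -0, 1.684, -0.103], TCP at [0.236, 0.497, 0.224] pointing down, gripper open.
Joint ranges: [-3.1, 3.1], [-0.76, 2.03], [0.27, 2.55], [-1.08, 4.22], [0.17, 2.65], [-2.57, 2.57]. Speed limits (rad/s): [2.79, 2.79, 3.14, 3.14, 3.14, 3.14].

## Interface

Orientations are given as [roll, pitch, yaw] about the fixed x, y, z axes, in that order (R = Rz(yaw) Ry(pitch) Rx(roll)).
In Python, from bench import readout, imaging, robot gives the robot as it stands.
- The arm moves only by the tool carry_out, never from a script. Its argument "motion" is text: rows parted by semicolons, each of 7 numbers parted by spaces: the shift along the tool's x, y, z each as a share of 200 mm, from -1 to 1, then the turn, a rotation vector about the tool's x, y, z each as a share of 120 degrees, from -1 to 1, then the opening, from 0 (shut) to 1 (fully open). A call has 1 to 12 rows; each row shifts and turns the commanded pose from where the row before left it, along the tool's axes as they then stand; what a row does not reach is not made up. A row lasts 1/8 s, in which the tool goes at most 62.5 mm and 10.7 degrees, less where a joint would pass 70% of its speed; a pose out of reach is approached as far as the arm can. A call with a number of a shift or a turn outside -1 to 1 is refused whole. A call with a gripper value outside its range is refused whole. The fingers move at their own pace and stop on an object; the grip force is fixed at half the most. Time passes only in rows, so rows that do not move let the fingers close. It gives the time, the measured TCP pose, the force, the opening and the grip force at its end, in the units of the state.
- readout.get_obs(): the state, without advancing time (a new reading comes with each control period).
- imaging.snapshot(name): name is "scene" or "top" or "wrist"; returns a dict with "pixels" (420x560x3 uint8, red, green, blue), "fx", "fy", "cx", "cy" (pixels), "R" (3x3) and "t" (3): a world point X has camera coordinates R X + t. Camera axes: x right, y down, z forward; pixel columns grow to the right and rows downward; lengths in m; the calibration is good to about 2 mm. A picture is of the moment at which its call begins. There is no depth.
- robot.close_job(): hands the job in; it is judged then, once.
The state is a dict: "time": time; "joint_positions": joint angles; "qvel": joint speeds; "joint_torque": joint torques, N m; "tool_pos": TCP position; "ee_rot": TCP orientation; "wrist_force": force on the tool from outside, world axes, zero at the start; "wrist_torque": the same for the moment, N m; "width": finger opening in m; "finger_force": force on a finger pad.
Only numpy, scipy, OpenCV 4.12 (cv2) and the standard library are available. Lean on these libraries where they do the work, as an engineer would, in place of code of your own. Each camera call takes 0.05 s, during which the arm holds its last target. There are 200 camera calls.

## Task

Get the sample vessel ready for the autoclave: with the mallet (never the fingers) knock the holder's sprung locking pin fully down, then stand the mallet back on the bench on its head, handle off the bench, and let go of it. Then screw the vessel's knurled cap clockwise until it bottoms out, back it off a quarter turn so that it can vent, and finish while holding the cap there, still gripped between the fingers. Leave the glassware and the other small things on the bench where they stand.

Things in the scene. Friction and masses are not known exactly. Their poses are not given: they have to be found in the camera images.
- holder: Fixed grey base plate 30 mm high, yaw up to 0.35 rad either way. Origin: on the bench under the vessel's axis, z up; the plate spans x -55 to +55, y -60 to +140 mm. Steel vessel on the origin: 64 mm across up to its shoulder at 75 mm above the bench, then a collar 38 mm across up to 87 mm, on which the cap bottoms out. The locking pin stands at x 0, y +100 mm.
- pin_top (a point): Centre of the top of the locking pin's round steel head, 18 mm across and 8 mm thick on a 12 mm stem, in a small round bush 8 mm high. With the pin up (joint 0) it is 60 mm above the bench, with it fully down 48 mm (10 mm above the bush).
- pin (a joint): Locking pin, how far it is driven down: 0 up, 0.012 m fully down on its stop. It takes about 7 N to start it and 10 N to reach the stop (spring and tight fit); the tight fit holds it wherever it is left.
- cap_grip (a point): On the axis of the round knurled cap (44 mm across, 32 mm high; one raised radial rib on top): the height to grip, 18 mm above its underside; 105 mm above the bench when home, the vessel's shoulder 30 mm below. Already started on its right-hand thread, 4 mm a turn: clockwise from above goes down. It cannot come off and only turns.
- cap (a joint): Turn of the cap in rad from fully home: 0 bottomed out against a hard stop, growing as it is unscrewed (counterclockwise from above), 4.6 the most. At the start 2.4 to 4.0. The thread drags with about 0.1 N m and stays where it is left.
- mallet: Loose mallet, about 0.28 kg, standing on its head. Head: black rubber upright cylinder 42 mm across, 70 mm high, dark metal band. Handle: level wooden bar 22 mm wide, 26 mm high, centre line 40 mm above the underside of the head, along -x to 137 mm from the head's axis. Origin: centre of the head's underside, z up. Centre of mass 11 mm from the head's axis towards the handle.
- mallet_grip (a point): A place to grip the mallet's handle across its 22 mm width: on the handle's centre line, 48 mm from the head's axis, 40 mm above the underside of the head.
- flask_a: Bystander: empty stoppered conical flask, 80 mm across, 142 mm high; origin under its centre.
- flask_b: Bystander: larger empty stoppered conical flask, 92 mm across, 163 mm high; origin under its centre.
- flask_c: Bystander: empty stoppered conical flask, 80 mm across, 142 mm high; origin under its centre.
- beaker: Bystander: empty glass beaker, 70 mm across, 85 mm high; origin under its centre.
- bottle: Bystander: amber glass jar with a black lid, 66 mm across, 130 mm high; origin under its centre.
- dish: Bystander: clear closed dish, 62 mm across, 16 mm high; origin under its centre.
- stopper: Bystander: rubber stopper, 29 mm across, 26 mm high; origin under its centre.

How it is judged:
On the way, in this order (a step that is already met when the one before it is completed fails the run):
1. the locking pin is driven fully down while the mallet is held (value of joint pin above 0.0105 m and height (world z) of mallet above 0.02 m and contact force between the fingers and mallet above 1 N), for 0.1 s.
2. the mallet stands on its head on the bench, let go (angle between mallet's own z axis and vertical below 0.1 rad and height (world z) of mallet between -0.006 and 0.006 m and linear speed of mallet below 0.02 m/s and contact force between the fingers and mallet below 0.1 N), for 0.2 s.
3. the cap is screwed down until it bottoms out (value of joint cap below 0.07 rad), for 0.15 s.
At the end, for the whole second after the job is handed in: Cap 1.57 rad (within 0.25) back from fully home, at rest, gripped between the fingers (over 3 N, TCP within 35 mm of its grip point); pin within 1.5 mm of fully down; mallet standing on its head on the bench (6 mm, 0.1 rad), at rest, let go (all of step 2 and value of joint cap between 1.32 and 1.82 rad and velocity of joint cap between -0.05 and 0.05 rad/s and contact force between the fingers and cap above 3 N and distance between the grasp point and cap_grip below 0.035 m and value of joint pin above 0.0105 m); the arm keeps its last pose, push and grip.
It fails at once if the pin is touched with the fingers or the arm (contact force between any of the fingers, the arm and pin above 0.5 N).
It fails at once if a bystander is shifted by more than 30 mm (distance of any of flask_a, flask_b, flask_c, beaker, bottle, dish, stopper from where it was at the start of the episode above 0.03 m).
It fails at once if a bystander is tipped over (angle between any of flask_a, flask_b, flask_c, beaker, bottle, dish, stopper's own z axis and vertical above 0.6 rad).
It also fails if it takes over 72 s, if anything falls off the work surface, if the arm or the gripper's body presses on something with over 40 N, if the wrist force passes 120 N, or if a joint passes its speed limit or range.

## Working session

There is one attempt and no reset: what is moved stays moved. The work goes in short steps, Python scripts to look and compute and a tool call to move; the robot and the scene stay as the last step left them, time stands still between calls to the robot, and variables do not carry over. Pictures are saved under pics/ and viewed, at most 10 in all, crops included, and the job is handed in when it is done.

Besides the shell and the picture viewer there is one more tool, called after ">>>" as name(argument=value, ...), one argument or row to a line, values as JSON. carry_out: Moves the arm, as the interface text tells. Its arguments: {"type":"object","properties":{"motion":{"type":"string"}},"required":["motion"]}

```bash
ls; mkdir -p pics; python3 - <<'E'
from bench import readout, imaging
import cv2,pickle,numpy as np
print(readout.get_obs())
for n in ("top","scene"):
    s=imaging.snapshot(n); pickle.dump(s,open(n+"0.pkl","wb")); cv2.imwrite(f"pics/{n}0.png",s["pixels"][:,:,::-1])
    print(n,s["fx"],s["cx"],s["cy"],np.round(s["R"],3).tolist(),np.round(s["t"],3), np.round(-np.array(s["R"]).T@s["t"],3))
E
```

```text
pics
{'time': 0.0, 'joint_positions': array([ 1.02393524e+00,  8.79026274e-02,  1.37227843e+00, -1.41539046e-05,
        1.68358188e+00, -1.03096078e-01]), 'qvel': array([-0.00104792, -0.00098306, -0.00057592,  0.00029124, -0.00096475,
        0.0016849 ]), 'joint_torque': array([ 1.60624266e-03, -3.40192688e+01, -3.02424431e+01,  7.17743835e-02,
        3.32570518e-02, -1.80751240e-04]), 'tool_pos': array([0.23587387, 0.4962794 , 0.2231205 ]), 'ee_rot': array([-3.13943245e+00, -2.09358573e-04,  2.69782584e+00]), 'wrist_force': array([-0.74050501, -0.26230527, -0.12910875]), 'wrist_torque': array([-0.00817208,  0.02207663, -0.00902635]), 'finger_force': 0.0, 'width': 0.09406634224709623}
top 488.638587127373 282.60703187459626 212.54150449708516 [[0.016, -1.0, 0.022], [-0.987, -0.02, -0.159], [0.159, -0.02, -0.987]] [-0.072  0.596  1.129] [ 0.41  -0.038  1.211]
scene 424.7256868257088 281.5524176198771 211.47921178967516 [[-0.809, 0.587, 0.02], [0.426, 0.609, -0.669], [-0.405, -0.533, -0.743]] [ 0.499 -0.181  1.22 ] [0.975 0.468 0.775]
```

View pics/top0.png

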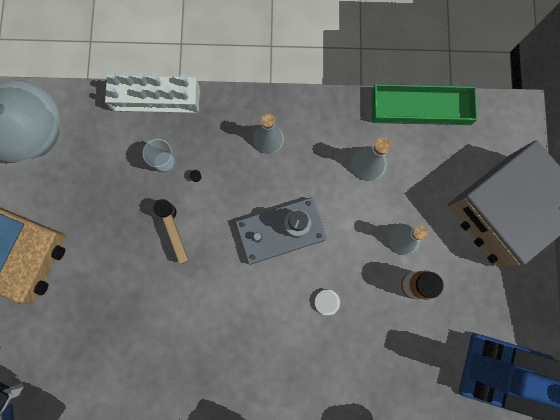

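View pics/scene0.png

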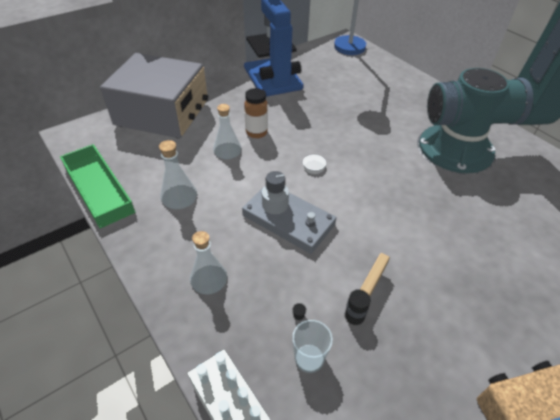

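The top view shows the mallet head at about (165,209) with its handle end at (181,261), the pin at (257,237), the cap at (297,221), and the plate around them. The scene view shows the cap at (276,182), the pin at (311,217) and the mallet head at (357,306). Next I take finer measurements.

```bash
cat > h.py <<'E'
import numpy as np,cv2,pickle
def ray(s,u,v,z):
    d=np.array(s["R"]).T@np.array([(u-s["cx"])/s["fx"],(v-s["cy"])/s["fy"],1]); c=-np.array(s["R"]).T@s["t"]
    return c+d*(z-c[2])/d[2]
def proj(s,X):
    p=np.array(s["R"])@X+s["t"]; return np.array([s["fx"]*p[0]/p[2]+s["cx"],s["fy"]*p[1]/p[2]+s["cy"]])
def tri(s1,p1,s2,p2):
    P=[np.diag([1,1,1])@np.array([[s["fx"],0,s["cx"]],[0,s["fy"],s["cy"]],[0,0,1]])@np.c_[s["R"],s["t"]] for s in(s1,s2)]
    X=cv2.triangulatePoints(P[0],P[1],np.float64(p1),np.float64(p2)); return (X[:3]/X[3]).ravel()
E
python3 - <<'E'
from h import *
s=pickle.load(open("top0.pkl","rb")); im=np.ascontiguousarray(s["pixels"][:,:,::-1]); hsv=cv2.cvtColor(im,cv2.COLOR_BGR2HSV)
a=im[185:275,145:335]; 
b=pickle.load(open("scene0.pkl","rb"))["pixels"][165:335,240:400,::-1]
A=cv2.resize(a,None,fx=4.2,fy=4.2,interpolation=cv2.INTER_CUBIC); cv2.imwrite("pics/ctop.png",A)
B=cv2.resize(b,None,fx=3.5,fy=3.5,interpolation=cv2.INTER_CUBIC); cv2.imwrite("pics/cscene.png",B)
# handle
m=cv2.inRange(hsv,(8,60,90),(30,255,255)); m[:, :150]=0; m[:,200:]=0; m[:200]=0; m[275:]=0
r=cv2.minAreaRect(cv2.findNonZero(m)); print("handle",r); bp=cv2.boxPoints(r); print(np.round([ray(s,*p,.053) for p in bp],4).tolist())
for v,u in [(237,257),(221,297),(215,310),(250,290)]: print(hsv[v,u])
E
```

```text
handle ((175.15243530273438, 239.12803649902344), (49.53464126586914, 9.976069450378418), 69.77513122558594)
[[0.5786, 0.226, 0.053], [0.5874, 0.2043, 0.053], [0.4775, 0.1584, 0.053], [0.4691, 0.1799, 0.053]]
[ 98  19 150]
[ 98  21 148]
[103  32 113]
[100  27 112]
```

View pics/ctop.png

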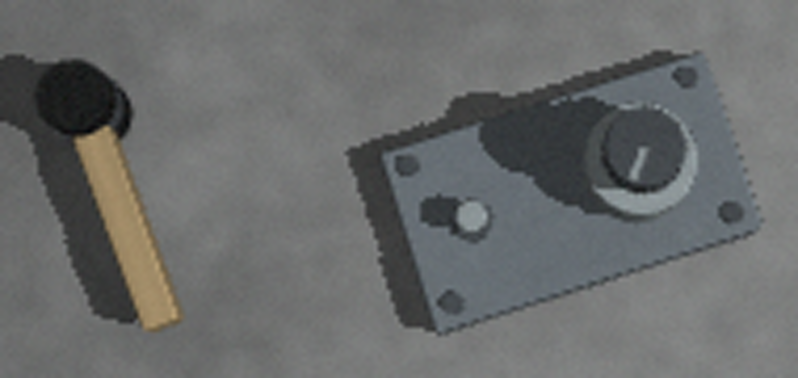

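View pics/cscene.png

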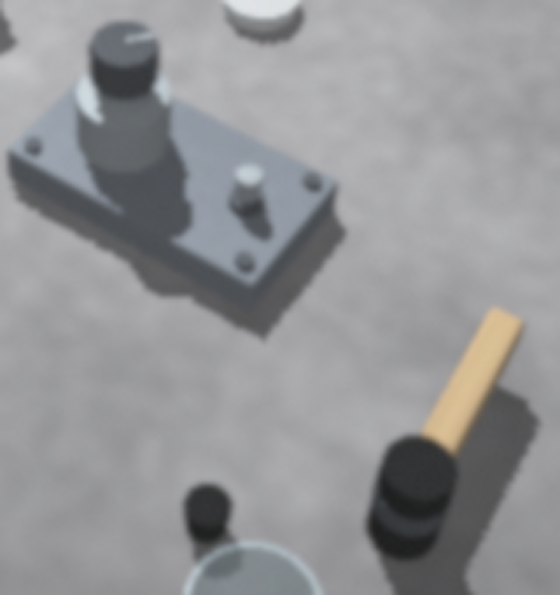

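The close-ups show the pin head at crop (472,216), the cap top at (644,148) with its rib, the mallet head top at (75,97) and clear plate corners.

```bash
python3 - <<'E'
from h import *
T=pickle.load(open("top0.pkl","rb"));S=pickle.load(open("scene0.pkl","rb"))
ct=lambda x,y:(145+(x+.5)/4.2-.5,185+(y+.5)/4.2-.5); cs=lambda x,y:(240+(x+.5)/3.5-.5,165+(y+.5)/3.5-.5)
for n,a,b,z in [("head",(75,97),(420,467),.07),("pin",(472,216),(249,174),.06),("cap",(644,148),(125,43),.121)]:
    a=ct(*a);b=cs(*b); print(n,ray(T,*a,z).round(4),ray(S,*b,z).round(4),tri(T,a,S,b).round(4))
C=np.array([ray(T,*ct(*p),.03) for p in [(385,152),(706,52),(440,333),(762,228)]]); print(C.round(4))
for i,j in[(0,1),(2,3)]:
    d=C[i]-C[j]; print("yaw of +y",np.arctan2(-d[0],d[1]),np.linalg.norm(d))
# pin mask, cap mask
hs=cv2.cvtColor(T["pixels"],cv2.COLOR_RGB2GRAY)
m=np.uint8(hs>135)*255; n,l,st,c=cv2.connectedComponentsWithStats(m[225:248,245:270]); print(st,c+[245,225])
# handle line
hsv=cv2.cvtColor(T["pixels"],cv2.COLOR_RGB2HSV)
B=np.array([[.5786,.226],[.5874,.2043],[.4775,.1584],[.4691,.1799]])
d=(B[0]+B[1]-B[2]-B[3])/2; print("handle yaw",np.arctan2(d[1],d[0]),"end",(B[2]+B[3])/2)
E
```

```text
head [0.5997 0.2221 0.07  ] [0.5986 0.2256 0.07  ] [0.5991 0.2237 0.0683]
pin [ 0.538  -0.0017  0.06  ] [ 5.358e-01 -3.000e-04  6.000e-02] [ 0.5372 -0.0009  0.0607]
cap [ 0.5696 -0.095   0.121 ] [ 0.5684 -0.0936  0.121 ] [ 0.569  -0.0944  0.121 ]
[[ 0.5776  0.0506  0.03  ]
 [ 0.6406 -0.1355  0.03  ]
 [ 0.4736  0.0159  0.03  ]
 [ 0.5375 -0.1686  0.03  ]]
yaw of +y 0.3260945144515702 0.19646683600676448
yaw of +y 0.3329529712756253 0.19529712836233384
[[  0   0  25  23 539]
 [  9   8   7   7  36]] [[256.99443414 235.99814471]
 [257.08333333 236.02777778]]
handle yaw 0.39705443709734634 end [0.4733  0.16915]
```

>>> carry_out(
  motion="0 0 0 0 0 -0.08 1;0 0 0 0 0 -0.08 1;0 0 0 0 0 -0.08 1;0 0 0 0 0 -0.08 1;0 0 0 0 0 -0.08 1;-0.12 -0.245 0 0 0 0 1;-0.12 -0.245 0 0 0 0 1;-0.12 -0.245 0 0 0 0 1;-0.12 -0.245 0 0 0 0 1;-0.12 -0.245 0 0 0 0 1;-0.12 -0.245 0 0 0 0 1;-0.12 -0.245 0 0 0 0 1",
)

```text
time: 1.6
tool_pos: [0.5239, 0.2431, 0.2237]
ee_rot: [3.141, -0.001, -2.748]
wrist_force: [1.3, 0.0, 0.1]
width: 0.0942
finger_force: 0.0
```

```bash
cat > go.py <<'E'
import sys,numpy as np
from bench import readout
from scipy.spatial.transform import Rotation as Ro
o=readout.get_obs(); x,y,z,yaw=map(float,sys.argv[1:5])
R=Ro.from_euler('xyz',o["ee_rot"]); D=Ro.from_euler('xyz',[np.pi,0,yaw])
print("t",o["time"],o["tool_pos"].round(4),o["ee_rot"].round(4),"q",o["joint_positions"].round(3),"w",round(o["width"],4))
print("turn first",((R.inv()*D).as_rotvec()/np.radians(120)).round(4))
d=np.array([x,y,z])-o["tool_pos"]
print("shift now",(R.inv().apply(d)/.2).round(4),"shift after turn",(D.inv().apply(d)/.2).round(4),"F",o["wrist_force"].round(2),"T",o["wrist_torque"].round(3),o["finger_force"])
E
python3 go.py .5643 .2083 .12 3.539
```

```text
t 1.6 [0.5239 0.2431 0.2237] [ 3.1413e+00 -8.0000e-04 -2.7477e+00] q [ 0.336  0.149  1.303  0.     1.69  -1.629] w 0.0942
turn first [ 0.0002 -0.0004 -0.0017]
shift now [-0.1202 -0.2384  0.5183] shift after turn [-0.1189 -0.2386  0.5185] F [1.27 0.02 0.08] T [0.102 0.01  0.004] 0.0
```

>>> carry_out(
  motion="-0.12 -0.24 0 0 0 0 1;0 0 0.12 0 0 0 1;0 0 0.12 0 0 0 1;0 0 0 0 0 0 1",
)

```text
time: 2.1
tool_pos: [0.562, 0.2087, 0.173]
ee_rot: [3.141, -0.006, -2.748]
wrist_force: [0.1, 0.6, -0.3]
width: 0.094
finger_force: 0.0
```

```bash
python3 - <<'E'
from h import *
from bench import imaging,readout
s=imaging.snapshot("wrist"); pickle.dump(s,open("w1.pkl","wb")); cv2.imwrite("pics/w1.png",s["pixels"][:,:,::-1])
hsv=cv2.cvtColor(s["pixels"],cv2.COLOR_RGB2HSV); m=cv2.inRange(hsv,(8,60,90),(30,255,255))
n,l,st,c=cv2.connectedComponentsWithStats(m); k=1+st[1:,4].argmax(); r=cv2.minAreaRect(cv2.findNonZero(np.uint8(l==k))); print(r)
bp=np.array([ray(s,*p,.053)[:2] for p in cv2.boxPoints(r)]); print(bp.round(4))
E
python3 go.py .5643 .2083 .04 3.539
```

```text
((280.5, 164.5), (143.0, 27.0), 90.0)
[[0.4779 0.1624]
 [0.4697 0.1821]
 [0.5777 0.2281]
 [0.5867 0.2066]]
t 2.15 [0.5629 0.2092 0.175 ] [ 3.1411e+00 -2.9000e-03 -2.7477e+00] q [ 0.261  0.215  1.323  0.     1.606 -1.703] w 0.0938
turn first [ 0.0002 -0.0014 -0.0017]
shift now [-0.007  -0.0071  0.675 ] shift after turn [-0.005  -0.0068  0.675 ] F [ 0.71 -0.16 -0.25] T [0.085 0.004 0.043] 0.0
```

View pics/w1.png

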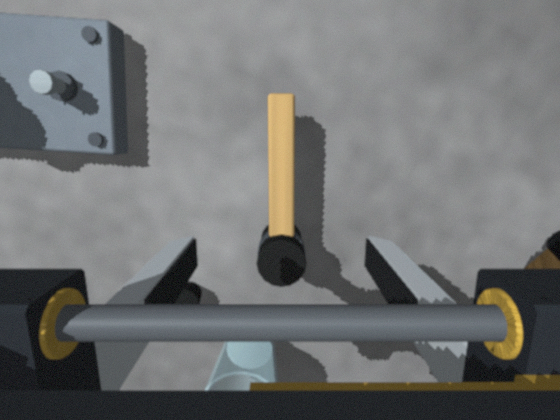

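The wrist view shows the handle upright and centred at (281,165), the head at (282,255) between the fingers, and the pin at (43,81). I descend and grip.

>>> carry_out(
  motion="-0.007 -0.005 0.13 0 0.0014 0 1;0 0 0.13 0 0 0 1;0 0 0.13 0 0 0 1;0 0 0.13 0 0 0 1;0 0 0.1 0 0 0 1;0 0 0.045 0 0 0 1;0 0 0 0 0 0 1;0 0 0 0 0 0 0;0 0 0 0 0 0 0;0 0 0 0 0 0 0;0 0 0 0 0 0 0;0 0 0 0 0 0 0",
)

```text
time: 3.65
tool_pos: [0.5649, 0.2089, 0.0433]
ee_rot: [3.142, -0.003, -2.748]
wrist_force: [0.1, 0.7, -0.2]
width: 0.0474
finger_force: 0.0
```

```bash
python3 go.py .5643 .2083 .15 3.539
```

```text
t 3.65 [0.5649 0.2089 0.0433] [ 3.1415e+00 -2.8000e-03 -2.7476e+00] q [ 0.26   0.304  1.484 -0.     1.357 -1.704] w 0.0474
turn first [ 0.     -0.0014 -0.0016]
shift now [ 0.0056 -0.0015 -0.5334] shift after turn [ 0.0041 -0.0015 -0.5334] F [ 0.14  0.74 -0.16] T [0.026 0.032 0.003] 0.0
```

>>> carry_out(
  motion="0 0 0.014 0 0 0 0;0 0 0 0 0 0 0;0 0 0 0 0 0 0;0 0 0 0 0 0 0;0 0 0 0 0 0 0;0 0 0 0 0 0 0;0 0 0 0 0 0 0;0 0 0 0 0 0 0",
)

```text
time: 4.65
tool_pos: [0.5648, 0.2088, 0.0402]
ee_rot: [-3.142, -0.003, -2.748]
wrist_force: [-0.2, 0.7, -2.9]
width: 0.0217
finger_force: 29.9
```

```bash
python3 go.py .5643 .2083 .14 3.539
```

```text
t 4.65 [0.5648 0.2088 0.0402] [-3.1416 -0.0033 -2.7476] q [ 0.26   0.306  1.487 -0.     1.351 -1.704] w 0.0217
turn first [-0.     -0.0016 -0.0016]
shift now [ 0.0049 -0.0013 -0.4989] shift after turn [ 0.0032 -0.0012 -0.4989] F [-0.16  0.67 -2.91] T [0.175 0.088 0.008] 29.867847561836243
```

>>> carry_out(
  motion="0 0 -0.1 0 0 0 0;0 0 -0.14 0 0 0 0;0 0 -0.14 0 0 0 0;0 0 -0.12 0 0 0 0;0 0 0 0 0 0 0;0 0 0 0 0 0 0",
)

```text
time: 5.4
tool_pos: [0.5645, 0.2087, 0.139]
ee_rot: [3.141, -0.005, -2.748]
wrist_force: [0.2, -0.1, -3.1]
width: 0.0217
finger_force: 29.9
```

```bash
python3 go.py .5116 -.0117 .14 3.539
```

```text
t 5.4 [0.5645 0.2087 0.139 ] [ 3.1414 -0.0052 -2.7478] q [ 2.600e-01  2.360e-01  1.370e+00 -1.000e-03  1.540e+00 -1.704e+00] w 0.0217
turn first [ 0.0001 -0.0025 -0.0017]
shift now [ 0.6672 -0.916  -0.0018] shift after turn [ 0.6705 -0.9135 -0.0051] F [ 0.22 -0.09 -3.11] T [ 0.044  0.144 -0.038] 29.86724853515625
```

>>> carry_out(
  motion="0.08 -0.11 0 0 0 0 0;0.11 -0.15 0 0 0 0 0;0.12 -0.16 0 0 0 0 0;0.12 -0.17 0 0 0 0 0;0.12 -0.16 0 0 0 0 0;0.08 -0.11 0 0 0 0 0;0.037 -0.055 0 0 0 0 0;0 0 0 0 0 0 0;0 0 0 0 0 0 0",
)

```text
time: 6.52
tool_pos: [0.5123, -0.0103, 0.1404]
ee_rot: [3.141, -0.003, -2.747]
wrist_force: [-0.9, 1.1, -3.4]
width: 0.0219
finger_force: 29.9
```

```bash
python3 go.py .5116 -.0117 .105 3.539; python3 - <<'E'
from h import *
from bench import imaging
a=imaging.snapshot("scene"); b=imaging.snapshot("top")
A=cv2.resize(a["pixels"][140:270,240:370,::-1],(400,400),interpolation=2); B=cv2.resize(b["pixels"][180:290,215:325,::-1],(400,400),interpolation=2)
cv2.imwrite("pics/press.png",np.hstack([A,B]))
E
```

```text
t 6.525 [ 0.5123 -0.0103  0.1404] [ 3.1406e+00 -3.1000e-03 -2.7468e+00] q [-1.300e-01  3.800e-02  1.590e+00 -1.000e-03  1.517e+00 -2.096e+00] w 0.0219
turn first [ 0.0005 -0.0015 -0.0012]
shift now [ 0.0055 -0.0053  0.1772] shift after turn [ 0.0061 -0.0051  0.1772] F [-0.91  1.13 -3.42] T [ 0.042  0.119 -0.001] 29.86731469631195
```

View pics/press.png

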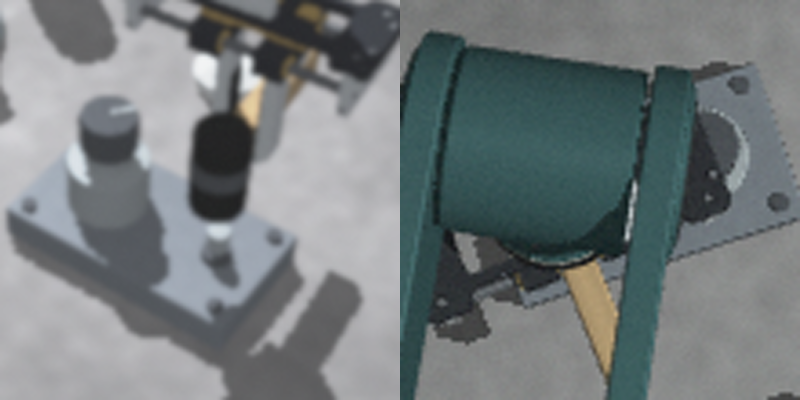

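The scene crop (left) shows the mallet head upright, directly above the pin, with the cap clear of it. I press down slowly.

>>> carry_out(
  motion="0.006 -0.005 0.08 0 0 0 0;0 0 0.07 0 0 0 0;0 0 0.03 0 0 0 0;0 0 0.02 0 0 0 0;0 0 0.015 0 0 0 0;0 0 0.015 0 0 0 0;0 0 0.015 0 0 0 0;0 0 0.01 0 0 0 0;0 0 0.01 0 0 0 0;0 0 0 0 0 0 0;0 0 0 0 0 0 0",
)

```text
time: 8.0
tool_pos: [0.5113, -0.0126, 0.0888]
ee_rot: [-3.141, -0.003, -2.748]
wrist_force: [-5.8, 0.3, 6.0]
width: 0.0214
finger_force: 29.9
```

```bash
python3 go.py .5116 -.0117 .088 3.539
```

```text
t 8.0 [ 0.5113 -0.0126  0.0888] [-3.1415e+00 -2.6000e-03 -2.7476e+00] q [-1.350e-01  7.100e-02  1.661e+00 -1.000e-03  1.411e+00 -2.099e+00] w 0.0214
turn first [-0.0001 -0.0012 -0.0016]
shift now [-0.003   0.0038  0.004 ] shift after turn [-0.003   0.0038  0.004 ] F [-5.76  0.3   5.98] T [0.325 1.025 0.091] 29.875156581401825
```

>>> carry_out(
  motion="0 0 0.01 0 0 0 0;0 0 0.01 0 0 0 0;0 0 0 0 0 0 0",
)

```text
time: 8.38
tool_pos: [0.5115, -0.0127, 0.0879]
ee_rot: [-3.141, -0.002, -2.747]
wrist_force: [-11.7, 0.6, 17.6]
width: 0.0216
finger_force: 29.9
```

```bash
python3 go.py .5116 -.0117 .088 3.539;  python3 - <<'E'
from h import *
from bench import imaging
a=imaging.snapshot("scene")
A=cv2.resize(a["pixels"][160:240,270:370,::-1],(800,600),interpolation=2)
cv2.imwrite("pics/press2.png",A)
E
```

```text
t 8.375 [ 0.5115 -0.0127  0.0879] [-3.1407e+00 -1.8000e-03 -2.7474e+00] q [-1.350e-01  7.200e-02  1.663e+00 -2.000e-03  1.408e+00 -2.099e+00] w 0.0216
turn first [-0.0004 -0.0009 -0.0015]
shift now [-0.0026  0.0045 -0.0006] shift after turn [-0.0026  0.0045 -0.0006] F [-11.73   0.56  17.56] T [0.367 2.071 0.081] 29.890196621418
```

View pics/press2.png

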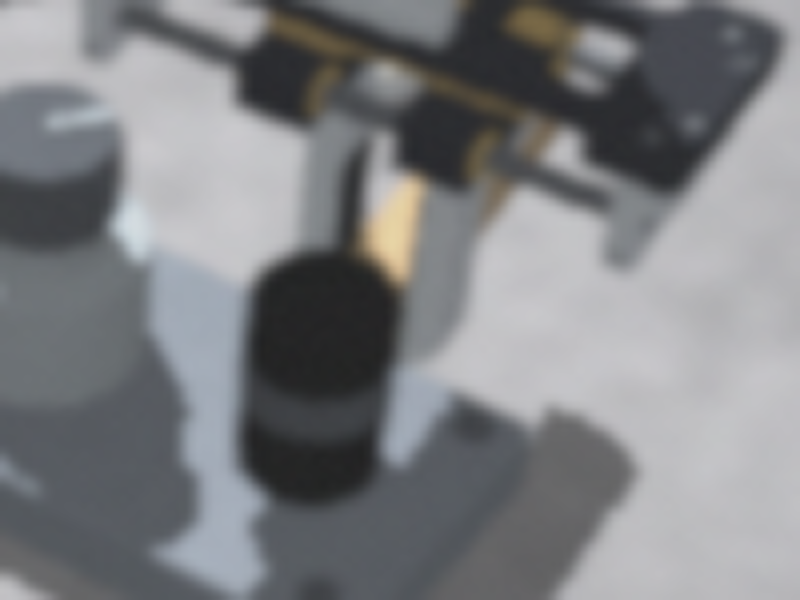

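The mallet head sits on the pin with the force up to 21 N and TCP z at 0.088, so the pin is at its stop. I lift and go back.

>>> carry_out(
  motion="0 0 -0.1 0 0 0 0;0 0 -0.11 0 0 0 0;0 0 -0.08 0 0 0 0;-0.06 0.08 0 0 0 0 0;-0.12 0.16 0 0 0 0 0;-0.12 0.16 0 0 0 0 0;-0.12 0.17 0 0 0 0 0;-0.12 0.16 0 0 0 0 0;-0.08 0.11 0 0 0 0 0;-0.05 0.075 0 0 0 0 0;0 0 0 0 0 0 0;0 0 0 0 0 0 0",
)

```text
time: 9.93
tool_pos: [0.565, 0.2069, 0.1413]
ee_rot: [-3.141, -0.004, -2.748]
wrist_force: [-0.8, -0.1, -3.2]
width: 0.0217
finger_force: 29.9
```

```bash
python3 go.py .5648 .2088 .044 3.539;  python3 - <<'E'
from h import *
from bench import imaging
a=imaging.snapshot("scene"); b=imaging.snapshot("top")
A=cv2.resize(a["pixels"][175:245,275:345,::-1],(400,400),interpolation=2); B=cv2.resize(a["pixels"][210:350,300:440,::-1],(400,400),interpolation=2)
cv2.imwrite("pics/pin.png",np.hstack([A,B])); pickle.dump((a,b),open("pin.pkl","wb"))
g=cv2.cvtColor(a["pixels"],cv2.COLOR_RGB2GRAY)
for z in(.06,.048):print(proj(a,np.array([.537,-.001,z])))
E
```

```text
t 9.925 [0.565  0.2069 0.1413] [-3.141  -0.0035 -2.7484] q [ 2.570e-01  2.330e-01  1.369e+00 -1.000e-03  1.543e+00 -1.707e+00] w 0.0217
turn first [-0.0003 -0.0017 -0.002 ]
shift now [-0.0047  0.0095  0.4863] shift after turn [-0.003   0.0092  0.4863] F [-0.76 -0.06 -3.19] T [0.018 0.108 0.017] 29.867159128189087
[310.20485244 214.39885876]
[309.83532436 217.89603753]
```

View pics/pin.png

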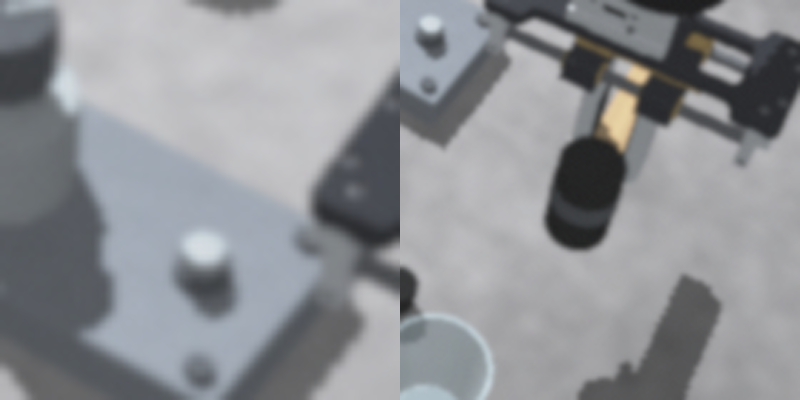

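The pin head is now at scene pixel (310.7,218.4), which matches the fully-down prediction (row 217.9 rather than 214.4). Now I place the mallet.

>>> carry_out(
  motion="-0.003 0.009 0.12 0 0 0 0;0 0 0.14 0 0 0 0;0 0 0.13 0 0 0 0;0 0 0.07 0 0 0 0;0 0 0.02 0 0 0 0;0 0 0.01 0 0 0 0;0 0 0.008 0 0 0 0;0 0 0 0 0 0 0",
)

```text
time: 11.02
tool_pos: [0.5651, 0.2098, 0.0426]
ee_rot: [-3.141, -0.002, -2.748]
wrist_force: [0.5, -0.4, -3.6]
width: 0.0216
finger_force: 29.9
```

```bash
python3 go.py .5648 .2088 .04 3.539
```

```text
t 11.025 [0.5651 0.2098 0.0426] [-3.1415e+00 -1.6000e-03 -2.7475e+00] q [ 0.262  0.304  1.485 -0.     1.354 -1.703] w 0.0216
turn first [-0.0001 -0.0008 -0.0016]
shift now [ 0.003  -0.0041  0.0131] shift after turn [ 0.0031 -0.004   0.0131] F [ 0.48 -0.35 -3.58] T [-0.002  0.124 -0.017] 29.867256581783295
```

>>> carry_out(
  motion="0 0 0.008 0 0 0 0;0 0 0.006 0 0 0 0;0 0 0 0 0 0 0",
)

```text
time: 11.4
tool_pos: [0.5649, 0.2097, 0.0401]
ee_rot: [-3.142, -0.002, -2.748]
wrist_force: [-2.3, -0.3, 3.3]
width: 0.0219
finger_force: 29.9
```

>>> carry_out(
  motion="0 0 0 0 0 0 1;0 0 0 0 0 0 1;0 0 0 0 0 0 1;0 0 0 0 0 0 1;0 0 0 0 0 0 1;0 0 0 0 0 0 1;0 0 0 0 0 0 1;0 0 -0.1 0 0 0 1;0 0 -0.15 0 0 0 1;0 0 -0.2 0 0 0 1;0 0 -0.2 0 0 0 1;0 0 0 0 0 0 1",
)

```text
time: 12.9
tool_pos: [0.5672, 0.2104, 0.1739]
ee_rot: [-3.14, 0.006, -2.748]
wrist_force: [0.9, -0.1, 0.2]
width: 0.094
finger_force: 0.0
```

```bash
python3 go.py .569 -.094 .17 3.76; python3 - <<'E'
from h import *
from bench import imaging
s=imaging.snapshot("wrist"); cv2.imwrite("pics/w2.png",s["pixels"][:,:,::-1])
E
```

```text
t 12.9 [0.5672 0.2104 0.1739] [-3.1404  0.0062 -2.7476] q [ 0.262  0.219  1.321 -0.     1.596 -1.703] w 0.094
turn first [-0.0009  0.0029 -0.1071]
shift now [ 0.5761 -1.4088  0.0177] shift after turn [ 0.8751 -1.2453  0.0196] F [ 0.87 -0.14  0.23] T [ 0.054 -0.045 -0.065] 0.0
```

View pics/w2.png

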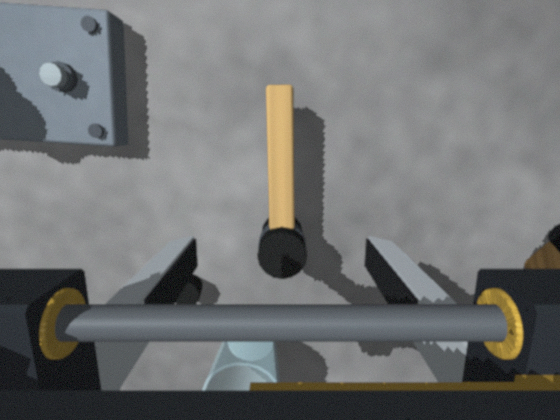

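The wrist view shows the mallet standing upright (handle at (281,155), head at (282,250)), clear of the fingers. I go to the cap.

>>> carry_out(
  motion="0.05 -0.12 0 0 0 0 1;0.09 -0.22 0 0 0 0 1;0.1 -0.24 0 0 0 0 1;0.1 -0.24 0 0 0 0 1;0.1 -0.24 0 0 0 0 1;0.09 -0.22 0 0 0 0 1;0.046 -0.129 0 0 0 0 1;0 0 0 0 0 -0.055 1;0 0 0 0 0 -0.053 1;0 0 0 0 0 0 1;0 0 0 0 0 0 1",
)

```text
time: 14.32
tool_pos: [0.5662, -0.0944, 0.1681]
ee_rot: [3.139, -0.004, -2.523]
wrist_force: [0.2, -0.2, 0.5]
width: 0.0937
finger_force: 0.0
```

```bash
python3 go.py .569 -.094 .107 3.76; python3 - <<'E'
from h import *
from bench import imaging
s=imaging.snapshot("wrist"); cv2.imwrite("pics/w3.png",s["pixels"][:,:,::-1]); pickle.dump(s,open("w3.pkl","wb"))
print(proj(s,np.array([.569,-.094,.121])),proj(s,np.array([.537,-.001,.048])))
E
```

```text
t 14.325 [ 0.5662 -0.0944  0.1681] [ 3.1392 -0.0042 -2.5228] q [-2.630e-01  1.610e-01  1.400e+00 -2.000e-03  1.585e+00 -2.453e+00] w 0.0937
turn first [ 0.0012 -0.002   0.0002]
shift now [-0.0138 -0.0072  0.3052] shift after turn [-0.0126 -0.0065  0.3053] F [ 0.16 -0.15  0.46] T [0.055 0.059 0.014] 0.0
[278.30350601 240.34856001] [386.94133514 244.93808864]
```

View pics/w3.png

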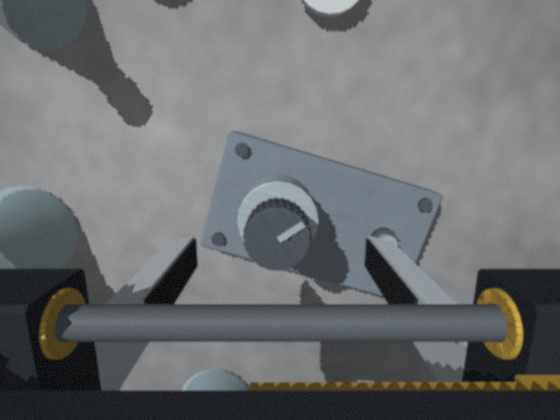

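The cap sits centred between the fingers at (277,236), against a predicted (278,240), with the nearest flask well outside the fingers. I descend and grip.

>>> carry_out(
  motion="-0.01 -0.004 0.08 0.0012 -0.002 0 1;0 0 0.1 0 0 0 1;0 0 0.08 0 0 0 1;0 0 0.04 0 0 0 1;0 0 0 0 0 0 1;0 0 0 0 0 0 0;0 0 0 0 0 0 0;0 0 0 0 0 0 0;0 0 0 0 0 0 0;0 0 0 0 0 0 0;0 0 0 0 0 0 0;0 0 0 0 0 0 0",
)

```text
time: 15.88
tool_pos: [0.5693, -0.0948, 0.1096]
ee_rot: [-3.138, 0.002, -2.522]
wrist_force: [1.3, -1.7, -1.5]
width: 0.0435
finger_force: 30.0
```

```bash
python3 go.py .569 -.094 .107 3.76
```

```text
t 15.875 [ 0.5693 -0.0948  0.1096] [-3.1382e+00  1.7000e-03 -2.5217e+00] q [-2.630e-01  1.940e-01  1.480e+00 -1.000e-03  1.464e+00 -2.453e+00] w 0.0435
turn first [-0.0016  0.0008  0.0007]
shift now [-0.001   0.0043  0.0128] shift after turn [-0.001   0.0043  0.0128] F [ 1.29 -1.65 -1.54] T [-0.378 -0.34  -0.013] 29.998872578144073
```

>>> carry_out(
  motion="0 0 0.0006 0 0 0.08 0;0 0 0.0006 0 0 0.08 0;0 0 0.0006 0 0 0.08 0;0 0 0.0006 0 0 0.08 0;0 0 0.0006 0 0 0.08 0;0 0 0.0006 0 0 0.08 0;0 0 0.0006 0 0 0.08 0;0 0 0.0006 0 0 0.08 0;0 0 0.0006 0 0 0.08 0;0 0 0.0006 0 0 0.08 0;0 0 0.0006 0 0 0.08 0;0 0 0 0 0 0 0",
)

```text
time: 17.38
tool_pos: [0.5692, -0.0954, 0.1084]
ee_rot: [3.14, 0.004, 1.92]
wrist_force: [1.8, -5.4, -0.4]
width: 0.0432
finger_force: 30.0
```

```bash
python3 go.py .5693 -.0945 .107 1.9
```

```text
t 17.375 [ 0.5692 -0.0954  0.1084] [3.1397 0.0037 1.9198] q [-0.263  0.195  1.482 -0.002  1.461 -0.612] w 0.0432
turn first [0.0009 0.0018 0.0095]
shift now [0.0041 0.002  0.0068] shift after turn [0.0041 0.0019 0.0068] F [ 1.81 -5.37 -0.38] T [-0.901 -0.197 -0.09 ] 29.99995708465576
```

>>> carry_out(
  motion="0.004 0 0.0006 0 0 0.08 0;0 0 0.0006 0 0 0.08 0;0 0 0.0006 0 0 0.08 0;0 0 0.0006 0 0 0.08 0;0 0 0 0 0 0 0",
)

```text
time: 18.0
tool_pos: [0.5692, -0.0947, 0.108]
ee_rot: [3.137, 0.002, 1.253]
wrist_force: [1.9, -5.5, -0.4]
width: 0.0437
finger_force: 30.0
```

```bash
python3 go.py .5693 -.0945 .107 1.0
```

```text
t 18.0 [ 0.5692 -0.0947  0.108 ] [3.1371e+00 1.8000e-03 1.2525e+00] q [-0.262  0.194  1.483 -0.002  1.46   0.057] w 0.0437
turn first [0.0022 0.0006 0.1206]
shift now [0.0009 0.0003 0.0052] shift after turn [0.001  0.0001 0.0052] F [ 1.92 -5.48 -0.42] T [-0.994 -0.205  0.457] 30.000358521938324
```

>>> carry_out(
  motion="0 0 0 0 0 0.04 0;0 0 0 0 0 0 0",
)

```text
time: 18.25
tool_pos: [0.5698, -0.0932, 0.108]
ee_rot: [3.137, -0.002, 1.17]
wrist_force: [3.8, -1.8, -1.0]
width: 0.0439
finger_force: 30.0
```

```bash
python3 go.py .5693 -.0945 .107 1.0;  python3 - <<'E'
from h import *
from bench import imaging
for n in("wrist","scene"):
    s=imaging.snapshot(n); pickle.dump(s,open(n+"c1.pkl","wb"))
E
```

```text
t 18.25 [ 0.5698 -0.0932  0.108 ] [ 3.1367e+00 -1.5000e-03  1.1697e+00] q [-2.610e-01  1.940e-01  1.483e+00  1.000e-03  1.459e+00  1.400e-01] w 0.0439
turn first [ 0.0023 -0.0009  0.081 ]
shift now [-0.0069  0.0002  0.0052] shift after turn [-0.0067  0.0014  0.0052] F [ 3.84 -1.77 -0.99] T [-0.361 -0.661  0.488] 30.000008940696716
```

```bash
cat > rib.py <<'E'
from h import *
def rib(s,zt=.1205,c=(.569,-.094)):
    # resample cap top onto a 0.5 mm world grid
    k=np.arange(-19,19.01,.5)/1000; X,Y=np.meshgrid(k,k); 
    uv=np.array([proj(s,np.array([c[0]+a,c[1]+b,zt])) for a,b in zip(X.ravel(),Y.ravel())],np.float32).reshape(*X.shape,2)
    g=cv2.remap(cv2.cvtColor(s["pixels"],cv2.COLOR_RGB2GRAY),uv[...,0],uv[...,1],cv2.INTER_LINEAR).astype(float)
    r=np.hypot(X,Y); ok=r<.017; m=ok&(g>np.median(g[ok])+35)
    n,l,st,cc=cv2.connectedComponentsWithStats(np.uint8(m))
    out=[]
    for i in range(1,n):
        if st[i,4]>15:
            p=np.c_[X[l==i],Y[l==i]]; ce=p.mean(0); w,v=np.linalg.eigh(np.cov((p-ce).T)); d=v[:,1]
            if d@ce<0:d=-d
            out.append((int(st[i,4]),(ce*1000).round(1).tolist(),round(float(np.arctan2(d[1],d[0])),3),round(float(np.sqrt(w[1]/w[0])),1)))
    return uv[38,38].round(0),np.median(g[ok]),out
E
python3 - <<'E'
from rib import *
for f in("top0","scene0","w3","wristc1","scenec1"): print(f,rib(pickle.load(open(f+".pkl","rb"))))
E
```

```text
top0 (array([297., 220.], dtype=float32), np.float64(71.0), [(310, [-7.7, 2.1], 2.801, 4.1)])
scene0 (array([275., 177.], dtype=float32), np.float64(109.0), [(244, [-11.2, 0.4], 2.766, 2.6)])
w3 (array([278., 240.], dtype=float32), np.float64(82.0), [(322, [-8.1, 2.6], 2.78, 3.6)])
wristc1 (array([279., 278.], dtype=float32), np.float64(120.0), [(299, [8.7, 1.6], 0.324, 3.5)])
scenec1 (array([275., 177.], dtype=float32), np.float64(119.0), [(422, [8.0, 1.1], 0.326, 2.9)])
```

The rib has turned 2.46 rad against 2.59 rad for the gripper, so the cap appears to have bottomed. I confirm with a bit more turn.

>>> carry_out(
  motion="0 0 0 0 0 0.05 0;0 0 0 0 0 0 0;0 0 0 0 0 0 0",
)

```text
time: 18.73
tool_pos: [0.5708, -0.0917, 0.1081]
ee_rot: [3.136, -0.006, 1.065]
wrist_force: [6.7, 1.4, -1.6]
width: 0.0433
finger_force: 30.0
```

```bash
python3 go.py .5693 -.0945 .108 1.0;  python3 - <<'E'
from rib import *
from bench import imaging
for n in("wrist","scene"): print(rib(imaging.snapshot(n)))
E
```

```text
t 18.725 [ 0.5708 -0.0917  0.1081] [ 3.136  -0.0056  1.0654] q [-0.26   0.194  1.483  0.004  1.458  0.245] w 0.0433
turn first [ 0.0026 -0.0027  0.0312]
shift now [-0.0161  0.0001  0.0006] shift after turn [-0.0161  0.0012  0.0006] F [ 6.69  1.43 -1.56] T [ 0.216 -1.269  0.686] 29.999027252197266
(array([279., 282.], dtype=float32), np.float64(119.0), [(304, [8.8, 1.6], 0.314, 3.4)])
(array([275., 177.], dtype=float32), np.float64(119.0), [(402, [8.1, 0.9], 0.321, 2.8)])
```

The rib stayed at 0.32 while the gripper slipped, so the cap is home. I release, recentre, regrip and back off a quarter turn.

>>> carry_out(
  motion="0 0 0 0 0 0 0.6;0 0 0 0 0 0 0.6;0 0 0 0 0 0 0.6;-0.016 0 0 0.0026 -0.0027 0 0.6;0 0 0 0 0 0 0.6;0 0 0 0 0 0 0;0 0 0 0 0 0 0;0 0 0 0 0 0 0;0 0 0 0 0 0 0",
)

```text
time: 19.95
tool_pos: [0.568, -0.0968, 0.1078]
ee_rot: [-3.141, 0.005, 1.06]
wrist_force: [5.3, -2.2, -2.1]
width: 0.0435
finger_force: 30.0
```

>>> carry_out(
  motion="0 0 -0.0006 0 0 -0.075 0;0 0 -0.0006 0 0 -0.075 0;0 0 -0.0006 0 0 -0.075 0;0 0 -0.0006 0 0 -0.075 0;0 0 -0.0006 0 0 -0.075 0;0 0 -0.0006 0 0 -0.075 0;0 0 -0.0006 0 0 -0.075 0;0 0 -0.0006 0 0 -0.075 0;0 0 -0.0006 0 0 -0.075 0;0 0 -0.0006 0 0 -0.075 0;0 0 0 0 0 0 0;0 0 0 0 0 0 0",
)

```text
time: 21.45
tool_pos: [0.5706, -0.0961, 0.1089]
ee_rot: [-3.141, 0.004, 2.631]
wrist_force: [11.1, -2.0, -6.2]
width: 0.044
finger_force: 30.0
```

```bash
python3 go.py .569 -.094 .107 2.6;  python3 - <<'E'
from rib import *
from bench import imaging
for n in("wrist","scene"): print(rib(imaging.snapshot(n)))
s=imaging.snapshot("top"); hsv=cv2.cvtColor(s["pixels"],cv2.COLOR_RGB2HSV); m=cv2.inRange(hsv,(8,60,90),(30,255,255)); m[:, :150]=0; m[:,200:]=0; m[:200]=0; m[275:]=0
print(cv2.minAreaRect(cv2.findNonZero(m)))
E
```

```text
t 21.45 [ 0.5706 -0.0961  0.1089] [-3.1405  0.0042  2.6314] q [-0.264  0.197  1.478 -0.002  1.463 -1.324] w 0.044
turn first [-0.0005  0.002   0.015 ]
shift now [0.012  0.0054 0.0095] shift after turn [0.0121 0.005  0.0095] F [11.14 -1.98 -6.16] T [-0.282 -2.132  0.142] 29.97711807489395
(array([282., 270.], dtype=float32), np.float64(61.0), [(291, [-2.4, 8.0], 1.906, 4.1)])
(array([275., 177.], dtype=float32), np.float64(131.0), [])
((175.773193359375, 239.01031494140625), (48.82114791870117, 9.764230728149414), 68.96248626708984)
```

>>> carry_out(
  motion="0 0 0 0 0 0 0;0 0 0 0 0 0 0;0 0 0 0 0 0 0;0 0 0 0 0 0 0",
)

```text
time: 22.1
tool_pos: [0.5706, -0.0961, 0.1089]
ee_rot: [-3.141, 0.004, 2.631]
wrist_force: [11.6, -1.0, -6.8]
width: 0.0435
finger_force: 30.0
```

```bash
python3 - <<'E'
from rib import *
from bench import imaging,readout,robot
r=rib(imaging.snapshot("wrist")); o=readout.get_obs(); print(r,o["tool_pos"],o["ee_rot"],o["finger_force"],o["qvel"].round(4))
if abs(r[2][0][2]-.32-1.57)<.12 and o["finger_force"]>3: print(robot.close_job())
E
```

```text
(array([282., 270.], dtype=float32), np.float64(61.0), [(287, [-2.4, 8.1], 1.904, 4.1)]) [ 0.5705994  -0.0961196   0.10892887] [-3.14048996  0.00427369  2.63145835] 29.977164566516876 [-0.0014 -0.0015 -0.0004 -0.0004  0.0003 -0.0002]
the job is handed in; nothing more can be done
None
```

The job is handed in, with no verdict returned: by my measurements the pin is fully down, the mallet is back standing on its head and let go, and the cap was bottomed out, backed off about 1.58 rad and is still gripped at 30 N.

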